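# Spread a snap ring over a swivel axle and hold it at the groove

### The arm

A 6-joint arm with a two-finger parallel gripper is mounted at the origin on the work surface. World frame = base frame: x ahead of the robot, y to its left, z up, the work surface at z = 0. Lengths are in m, angles in rad, forces in N, time in s.
With the tool pointing down it reaches from about 0.35 to 0.975 m from the base axis. Payload 7.1 kg.
Tool frame: the origin (TCP) lies midway between the tips of the shut fingers; the grasp point (between the pads) lies 19 mm behind it; z points along the fingers, x is the direction in which the jaws open and shut, and the axes are right-handed (so a half turn about z gives the same grasp; the last joint's range is limited). The gripper opens to 88 mm and grips with 3 to 60 N. Pads are 20 mm wide; open, the fingers measure 115 mm over their backs; the gripper's body (75 mm by 178 mm) begins 61 mm behind the grasp point.
Start: joints at [1.229, 0.423, 1.63, -0, 1.089, -0.019], TCP at [0.198, 0.593, 0.188] pointing down, gripper open.
Joint ranges: [-3, 3], [-0.9, 2.11], [0.09, 2.58], [-1.31, 4.45], [0.11, 2.69], [-2.54, 2.54]. Speed limits (rad/s): [2.39, 2.39, 3.01, 3.14, 3.14, 3.14].

### API

Orientations are given as a unit quaternion [w, x, y, z].
In Python, from station import move_pose, movel, movej, command_gripper, wait, inverse_kinematics, read_camera, camera_info, MotionError, job_done, get_time, get_joint_pos, get_qvel, get_effort, get_tcp_pos, get_ee_rot, get_ft_force, get_ft_torque, get_grip_width gives the robot as it stands. Calls block until the motion is done:
- move_pose(position, orientation): joint-space move of the TCP to a pose.
- movel(position, frame=None, v=0.15, until_force=None): straight line of the TCP; frame=None keeps the orientation; v is the mean speed in m/s. With until_force (N) it stops when the force on the tool has changed by that much, and returns True; else False.
- movej(angles): joint-space move.
- command_gripper(opening): opening from 0.0 (shut) to 1.0 (fully open); the grip force is fixed at half the most; returns when the fingers have stopped.
- wait(seconds).
- inverse_kinematics(position, orientation): joint angles nearest the present ones, or None.
- read_camera(name): name is "scene" or "top" or "wrist"; returns the picture (420x560x3 uint8, red, green, blue); there is no depth.
- camera_info(name): a dict with "intrinsics" (3x3 intrinsics, pixels), "T" (4x4, takes a point from camera to world coordinates); the wrist camera has in their place "tool_from_camera" (4x4, takes a point from camera to tool coordinates, whose origin is the TCP and whose axes are the tool frame's). Camera axes: x right, y up, looking along -z (the intrinsics and any distortion apply to the point x, -y, -z); pixel columns grow to the right and rows downward; lengths in m; the calibration is good to about 2 mm. The wrist camera is an equidistant fisheye: a pixel r from the principal point sees the ray r / f radians off the axis. A picture is of the moment at which its call begins: read the wrist's pose just before it. camera_info takes no time and is no camera call.
A pose or a line that the arm cannot do raises MotionError and nothing moves.
- job_done(): hands the job in, once; it reports no verdict.
Readings, each from a call of its own:
- get_time(): time.
- get_joint_pos(): joint angles.
- get_qvel(): joint speeds.
- get_effort(): joint torques, N m.
- get_tcp_pos(): TCP position.
- get_ee_rot(): TCP orientation.
- get_ft_force(): force on the tool from outside, world axes, zero at the start.
- get_ft_torque(): the same for the moment, N m.
- get_grip_width(): opening from 0.0 (shut) to 1.0 (fully open).
Only numpy, scipy, OpenCV 4.12 (cv2) and the standard library are available. Lean on these libraries where they do the work, as an engineer would, in place of code of your own. Each camera call takes 0.05 s, during which the arm holds its last target.

### The job

The snap ring for the carver's swivel rest is already hooked on the tips of the snap-ring pliers that hang in the slotted rack. Take the pliers by the handles, draw them out through the open front of their slot, squeeze them right up to their stop so that the ring spreads, and lower the ring level over the end of the upright axle until it lies at the groove, just down on the washer without leaning on it. Finish while still holding the pliers upright and squeezed, with the ring spread at the groove (it is let snap in later, after inspection), and leave the mallet, the gouge and the wooden block where they are.

Things in the scene. Friction and masses are not known exactly. Their poses are not given: they have to be found in the camera images.
- pliers_grip (a point): Steel snap-ring pliers (0.26 kg) hung in a rack slot: midway between the 2 black handles, 23 mm below their ends. Sleeves span 44 mm below to 23 above it; squeezing lets the pliers sink 4 to 5 mm. z up the tool; y across the handles (squeeze direction); -x to the ring and the slot's open front. Outer width here 58 mm relaxed (66 at the ends), 34 squeezed (parallel flat sides, 14 mm deep along x)
- ring_center (a point): Centre of the bore of the spread ring, on the ring's underside; fixed to the pliers (same axes), 33 mm from pliers_grip along -x and 141 mm below it. Dark flat steel ring, 2.5 mm thick, 46 mm outside (53 spread), open at the pliers' tips. In the rack it hangs 24 mm above the table, under the board and wider than the slot, so the pliers cannot be lifted straight up
- jaw_left (a joint): Squeeze of the sprung pliers, rad: 0 relaxed, 0.163 at the stop (up to 0.18 when gripped hard). Squeezing spreads the ring: bore 37 mm at 0 (too small for the axle), 40 at 0.073, 42 at 0.12, 44 at 0.163. At the grip height each handle pushes back 1.3 N at the start, 8.5 N at the stop; a grip of 20 to 30 N holds them at the stop
- rack: Fixed wooden rack, 250 mm wide; origin on the table under its middle, +x to its back, which is towards the robot. Board 15 mm thick, top at 116 mm, front edge x = -42 mm; two 34 mm wide slots along x at y = -62 and +62 mm, closed at x = +12, open at the front (-x). Back panel x = 42 to 56, 146 mm high. Pliers hang at x = -6 to -16 by guards on the board; drawn 60 mm along -x they are clear of it
- axle_groove (a point): On the axis of the fixed upright steel axle, at the groove's lower edge = upper face of the washer, 67 mm above the table; z up. Axle 40 mm in diameter; groove 3.5 mm wide, 37 mm in diameter; above it a land 10 mm high, then a 4.5 mm chamfer to 33 mm at the end, 18 mm above this point. Washer 62 mm across. The ring may come on at any yaw
- axle: The whole fixed swivel rest: wooden base plank 170 mm square, flange, axle, washer, grey 72 mm boss; its stiff swivel arm leads off in about +x with a carved panel reaching 0.30 m from the axle, at most 100 mm above the table. Origin on the table, on the axle's axis
- mallet: Bystander: carver's round wooden mallet hung in the other slot, head up; head 68 mm across, 52 mm high, standing on the board. Origin at the middle of the head's underside
- gouge: Bystander: gouge 220 mm long lying on the table roughly along x, its blade to +x; origin at the joint of handle and blade, on the table
- block: Bystander: pale practice block 70 x 45 x 30 mm on the table near the robot; origin at the centre of its underside

How it is judged:
By the outcome, as a careful person would: the job done as asked, in the order asked, and still so for the second after the job is handed in, while the arm keeps its last pose, push and grip.
It also fails if it takes over 46 s, if anything falls off the work surface, if the arm or the gripper's body presses on something with over 40 N, if the wrist force passes 120 N, or if a joint passes its speed limit or range.

## Working session

There is one attempt and no reset: what is moved stays moved. The work goes in short steps, each a Python script; the robot and the scene stay as the last script left them, time stands still between calls to the robot, and variables do not carry over. Pictures are saved under pics/ and viewed, and the job is handed in when it is done.

```bash
ls; mkdir -p pics; python3 - <<'E'
from station import *
import cv2
for n in ["scene","top","wrist"]:
    cv2.imwrite(f"pics/{n}0.png",read_camera(n)[:,:,::-1]); print(n,camera_info(n))
print(get_time(),get_tcp_pos(),get_ee_rot())
E
```

```text
pics
scene {'intrinsics': array([[542.98927563,   0.        , 288.40751526],
       [  0.        , 542.98927563, 202.78260498],
       [  0.        ,   0.        ,   1.        ]]), 'T': array([[ 0.76713815, -0.44582455,  0.46123695,  1.0888215 ],
       [ 0.64146063,  0.53899481, -0.54590554, -0.62318233],
       [-0.00522623,  0.71465031,  0.69946238,  0.89937141],
       [ 0.        ,  0.        ,  0.        ,  1.        ]])}
top {'intrinsics': array([[413.39072029,   0.        , 277.74097388],
       [  0.        , 413.39072029, 207.83301126],
       [  0.        ,   0.        ,   1.        ]]), 'T': array([[ 0.02000918,  0.99718818, -0.07221743,  0.53990898],
       [-0.99944764,  0.02186686,  0.02502511,  0.00347598],
       [ 0.02653391,  0.07167681,  0.99707492,  0.84649992],
       [ 0.        ,  0.        ,  0.        ,  1.        ]])}
wrist {'intrinsics': array([[325.1922621 ,   0.        , 279.91003253],
       [  0.        , 325.1922621 , 207.76315052],
       [  0.        ,   0.        ,   1.        ]]), 'tool_from_camera': array([[ 9.99999916e-01,  4.04960186e-04,  6.14586517e-05,
        -3.60546754e-04],
       [ 4.05002559e-04, -9.55176791e-01, -2.96035699e-01,
        -8.09411810e-02],
       [-6.11787938e-05,  2.96035699e-01, -9.55176874e-01,
        -1.95915036e-01],
       [ 0.00000000e+00,  0.00000000e+00,  0.00000000e+00,
         1.00000000e+00]])}
0.15 [0.19809359 0.59230103 0.18789163] [ 3.09462386e-04  8.11545445e-01  5.84289035e-01 -4.67482628e-04]
```

View pics/scene0.png

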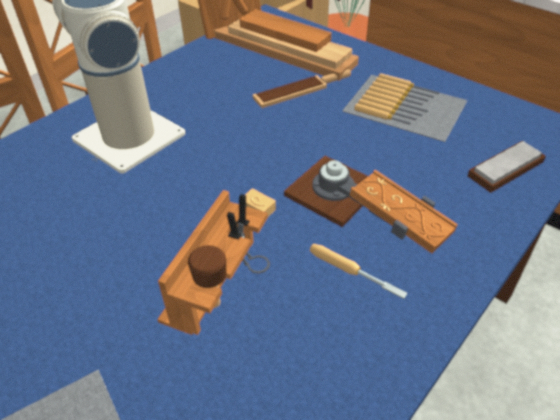

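View pics/top0.png

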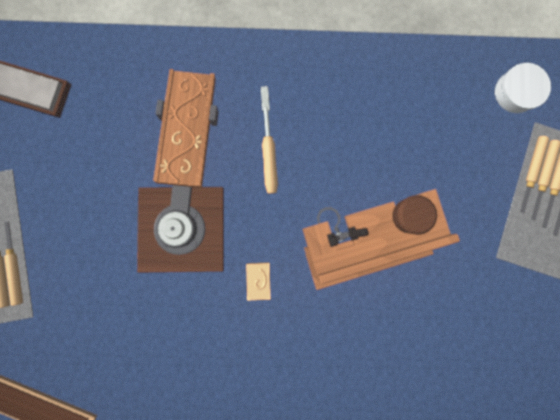

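View pics/wrist0.png

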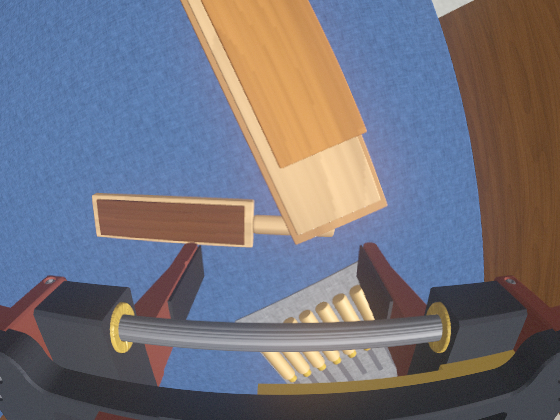

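```bash
cat > h.py <<'E'
from station import *
import numpy as np, cv2
from scipy.spatial.transform import Rotation as R
def ray(n,u,v):
    c=camera_info(n);K=c["intrinsics"];T=c["T"]
    d=np.array([(u-K[0,2])/K[0,0],-(v-K[1,2])/K[1,1],-1.]);return T[:3,3],T[:3,:3]@d
def onz(n,u,v,z):
    o,d=ray(n,u,v);return o+d*(z-o[2])/d[2]
def proj(n,P):
    c=camera_info(n);K=c["intrinsics"];T=c["T"];P=np.atleast_2d(P)
    q=(P-T[:3,3])@T[:3,:3];return np.c_[K[0,2]+K[0,0]*q[:,0]/-q[:,2],K[1,2]-K[1,1]*q[:,1]/-q[:,2]]
def tri(obs):
    A=np.zeros((3,3));b=np.zeros(3)
    for o,d in obs:
        d=d/np.linalg.norm(d);M=np.eye(3)-np.outer(d,d);A+=M;b+=M@o
    p=np.linalg.solve(A,b);return p,[np.linalg.norm(np.cross(p-o,d/np.linalg.norm(d))) for o,d in obs]
def wray(u,v,tcp,q):
    c=camera_info("wrist");K=c["intrinsics"];T=c["tool_from_camera"]
    dx,dy=u-K[0,2],v-K[1,2];r=np.hypot(dx,dy);t=r/K[0,0]
    d=np.array([np.sin(t)*dx/r,-np.sin(t)*dy/r,-np.cos(t)])
    Rw=R.from_quat(np.r_[q[1:],q[0]]).as_matrix()
    return tcp+Rw@T[:3,3],Rw@T[:3,:3]@d
def wproj(P,tcp,q):
    c=camera_info("wrist");K=c["intrinsics"];T=c["tool_from_camera"]
    Rw=R.from_quat(np.r_[q[1:],q[0]]).as_matrix()
    p=(np.atleast_2d(P)-tcp)@Rw; p=(p-T[:3,3])@T[:3,:3]
    rho=np.hypot(p[:,0],p[:,1]);t=np.arctan2(rho,-p[:,2])
    return np.c_[K[0,2]+K[0,0]*t*p[:,0]/rho,K[1,2]-K[0,0]*t*p[:,1]/rho]
def quat(Rm):
    x=R.from_matrix(Rm).as_quat();return np.r_[x[3],x[:3]]
E
python3 - <<'E'
from h import *
t=cv2.imread("pics/top0.png");s=cv2.imread("pics/scene0.png")
cv2.imwrite("pics/t1.png",cv2.resize(t[170:300,290:470],None,fx=4.4,fy=4.4,interpolation=cv2.INTER_CUBIC))
cv2.imwrite("pics/t2.png",cv2.resize(t[180:280,130:230],None,fx=6,fy=6,interpolation=cv2.INTER_CUBIC))
cv2.imwrite("pics/s1.png",cv2.resize(s[140:340,150:350],None,fx=3,fy=3,interpolation=cv2.INTER_CUBIC))
E
```

```text
(no output)
```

View pics/t1.png

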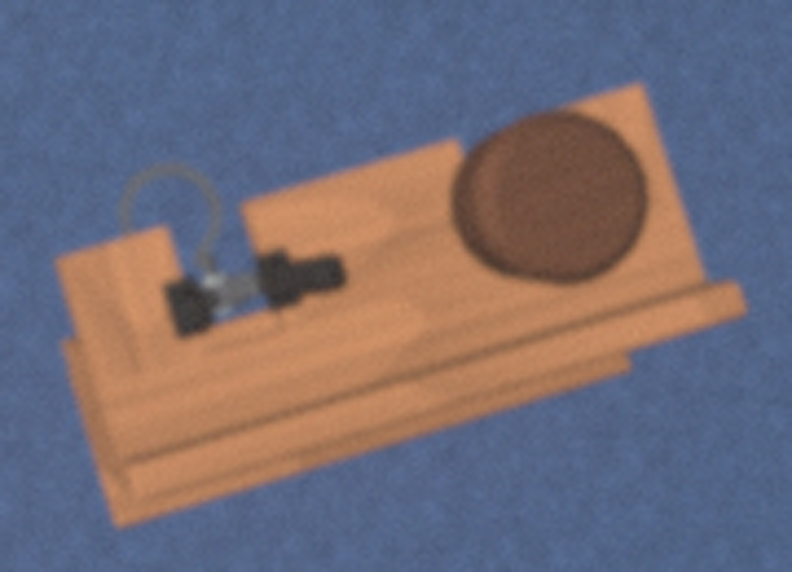

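View pics/t2.png

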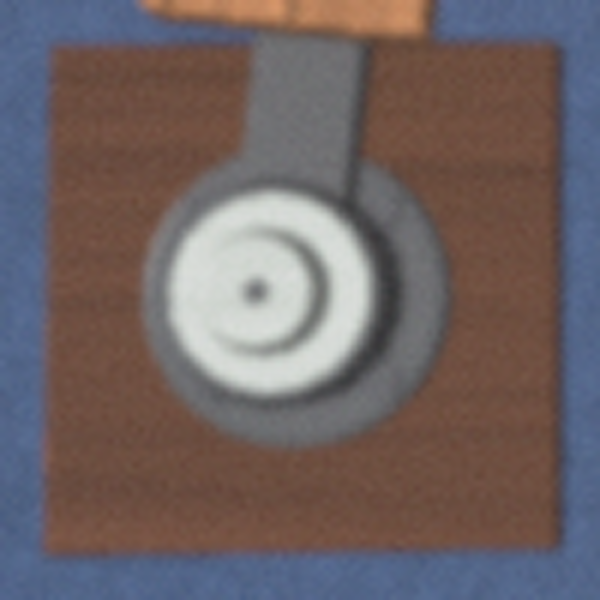

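View pics/s1.png

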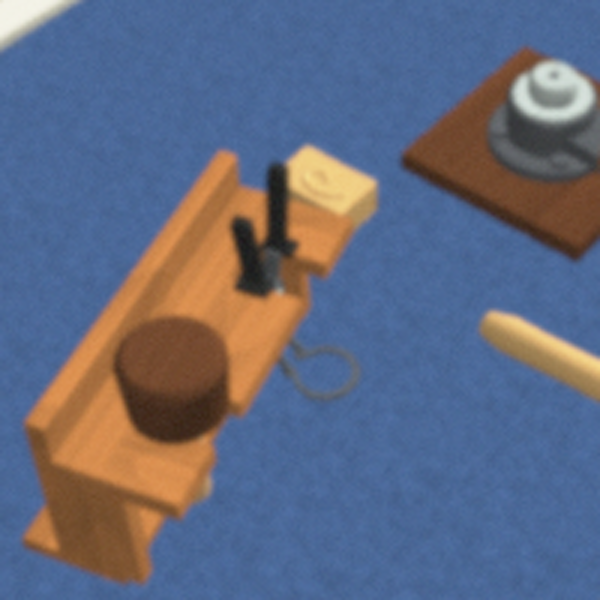

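```bash
python3 - <<'E'
from h import *
f=lambda p,z:onz("top",290+p[0]/4.4,170+p[1]/4.4,z)
fr=np.array([f(p,.116) for p in [(57,260),(167,228),(243,203),(455,142),(640,83)]])
print(fr.round(4))
a=fr[0];b=fr[-1]; print("len",np.linalg.norm(b-a))
u=(fr[-1]-fr[0])[:2];u/=np.linalg.norm(u)
# rack -x = forward(+x world); rack y axis: z x x
print("edge dir",u)
xr=np.array([-(-u[1]),-u[0]])  # perp
for c in [xr,-xr]: print(c)
for z,p in [(.085,(256,291)),(.067,(270,291))]: print("axle",onz("top",130+p[0]/6,180+p[1]/6,z))
# mid-slot front
print("slot mid",(fr[1]+fr[2])/2)
g=lambda p,z:onz("top",290+p[0]/4.4,170+p[1]/4.4,z)
print("ring",g((170,212),.025))
for p in [(185,305),(345,272)]: print("handle end",g(p,.188))
print("mallet",g((550,190),.168))
print(get_joint_pos())
E
```

```text
[[ 0.5561 -0.0602  0.116 ]
 [ 0.5699 -0.1044  0.116 ]
 [ 0.5807 -0.1351  0.116 ]
 [ 0.6073 -0.2214  0.116 ]
 [ 0.6332 -0.2975  0.116 ]]
len 0.2495230218264722
edge dir [ 0.30891125 -0.95109087]
[-0.95109087 -0.30891125]
[0.95109087 0.30891125]
axle [0.55296972 0.17576019 0.085     ]
axle [0.55336783 0.17549309 0.067     ]
slot mid [ 0.57528141 -0.11977535  0.116     ]
ring [ 0.58093216 -0.11915579  0.025     ]
handle end [ 0.53918186 -0.10065395  0.188     ]
handle end [ 0.55231179 -0.15893093  0.188     ]
mallet [ 0.58515088 -0.24150258  0.168     ]
[ 1.22897599e+00  4.23659634e-01  1.63049457e+00  2.55933103e-05
  1.08855948e+00 -1.90435546e-02]
```

```bash
cat >> h.py <<'E'
def down(yx): # tool x direction in plane, tool z down
    x=np.array([yx[0],yx[1],0.]);x/=np.linalg.norm(x);z=np.array([0,0,-1.]);return quat(np.c_[x,np.cross(z,x),z])
YR=np.array([.309,-.951]);XR=np.array([-.951,-.309])
E
python3 - <<'E'
from h import *
q=down(YR)
for p in [(.546,-.1295,.27),(.546,-.1295,.147),(.61,-.11,.147),(.553-.0314,.1755-.010,.189),(.553-.0314,.1755-.010,.26)]: print(inverse_kinematics(p,q))
move_pose((.546,-.1295,.27),q); print(get_time())
t,e=get_tcp_pos(),get_ee_rot();im=read_camera("wrist")
np.save("w1.npy",np.r_[t,e]);cv2.imwrite("pics/w1.png",im[:,:,::-1]);print(t,e)
E
```

```text
[-2.54084524e-01  2.43041365e-01  1.69187930e+00 -4.44089210e-16
  1.20667199e+00  1.00255124e+00]
[-2.54084524e-01  3.83031345e-01  1.80499997e+00 -4.44089210e-16
  9.53561336e-01  1.00255124e+00]
[-1.97610222e-01  4.63601269e-01  1.67257789e+00 -4.44089210e-16
  1.00541350e+00  1.05902554e+00]
[ 2.85497678e-01  3.08961163e-01  1.80241029e+00 -4.44089210e-16
  1.03022120e+00  1.54213344e+00]
[ 2.85497678e-01  2.30295256e-01  1.73230580e+00 -4.44089210e-16
  1.17899160e+00  1.54213344e+00]
2.9833
[ 0.54615216 -0.12883469  0.26990129] [-2.71784050e-05  8.09368794e-01 -5.87300730e-01 -8.55505197e-05]
```

View pics/w1.png

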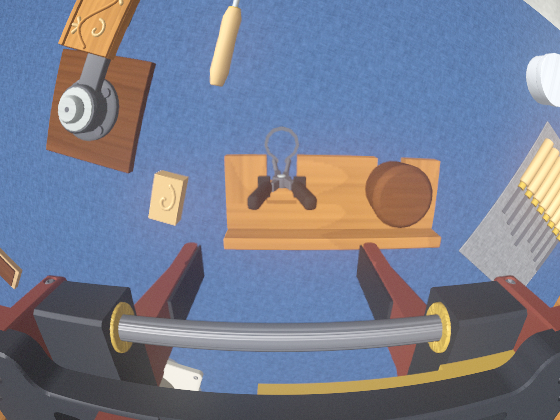

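```bash
python3 - <<'E'
from h import *
im=cv2.imread("pics/w1.png")
cv2.imwrite("pics/w1a.png",cv2.resize(im[115:260,210:355],None,fx=4.1,fy=4.1,interpolation=cv2.INTER_CUBIC))
cv2.imwrite("pics/w1b.png",cv2.resize(im[60:160,35:135],None,fx=6,fy=6,interpolation=cv2.INTER_CUBIC))
E
```

```text
(no output)
```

View pics/w1a.png

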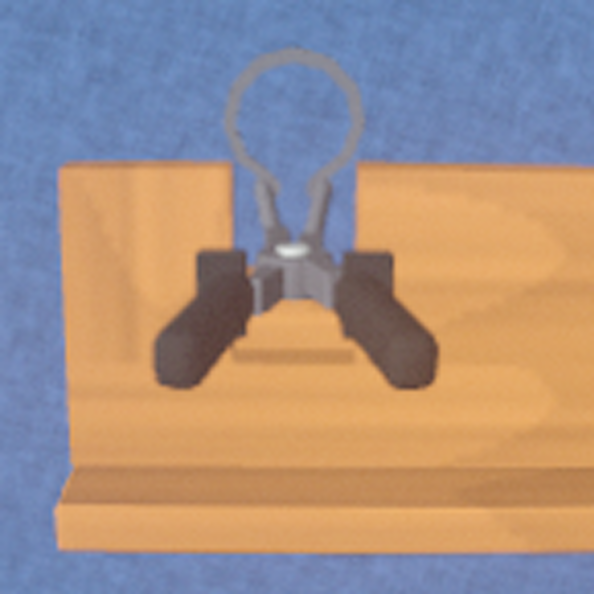

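View pics/w1b.png

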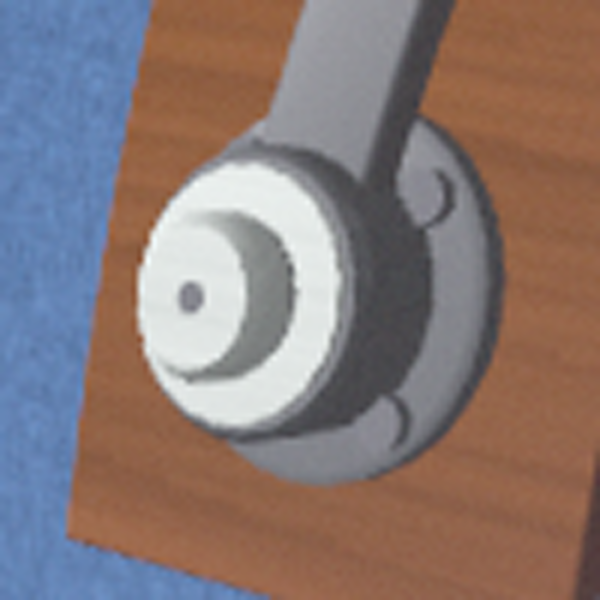

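```bash
python3 - <<'E'
from h import *
w=np.load("w1.npy");t,e=w[:3],w[3:]
def wz(c,z,s,o):
    O,d=wray(o[0]+c[0]/s,o[1]+c[1]/s,t,e);return O+d*(z-O[2])/d[2]
A=lambda c,z:wz(c,z,4.1,(210,115))
L=A((180,354),.188);Rr=A((412,354),.188);print("ends",L,Rr,(L+Rr)/2, (Rr-L)/np.linalg.norm(Rr-L))
print("ring",A((295,117),.0255))
fe=[A(c,.116) for c in [(60,165),(232,165),(357,165),(594,168)]];print(np.round(fe,4));d=fe[3]-fe[0];print(d/np.linalg.norm(d))
print("slotmid",(fe[1]+fe[2])/2)
print("slotback",(A((233,355),.116)+A((357,355),.116))/2)
o=wray(35+190/6,60+297/6,t,e);print("axle",o[0]+o[1]*(.085-o[0][2])/o[1][2])
print(tri([o,ray("top",130+256/6,180+291/6)]))
s=cv2.imread("pics/scene0.png");cv2.imwrite("pics/s2.png",cv2.resize(s[145:225,290:370],None,fx=7,fy=7,interpolation=cv2.INTER_CUBIC))
print(proj("scene",[.553,.1755,.085]))
E
```

```text
ends [ 0.54092377 -0.10683377  0.188     ] [ 0.55655172 -0.15478258  0.188     ] [ 0.54873775 -0.13080817  0.188     ] [ 0.30988547 -0.95077389  0.        ]
ring [ 0.58188861 -0.12074433  0.0255    ]
[[ 0.5596 -0.0617  0.116 ]
 [ 0.5733 -0.1055  0.116 ]
 [ 0.5836 -0.1368  0.116 ]
 [ 0.6035 -0.1976  0.116 ]]
[ 0.30753142 -0.95153793  0.        ]
slotmid [ 0.57843149 -0.12116278  0.116     ]
slotback [ 0.52881669 -0.13754834  0.116     ]
axle [0.55469509 0.17430582 0.085     ]
(array([0.55352759, 0.17681564, 0.08124817]), [np.float64(0.0005323155194383103), np.float64(0.0005323155194382182)])
[[334.14766491 164.91054758]]
```

View pics/s2.png

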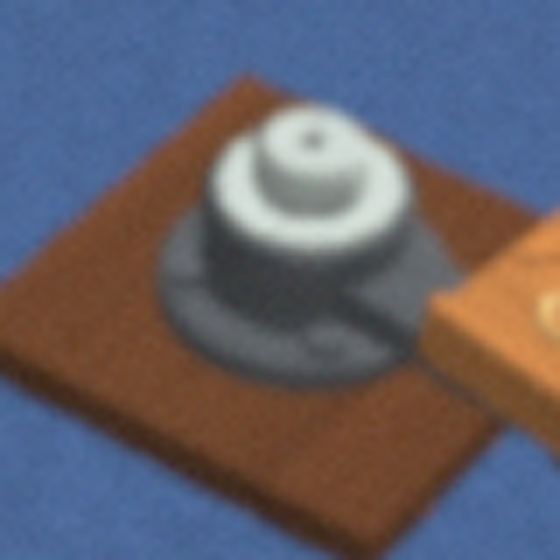

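```bash
python3 - <<'E'
from h import *
q=down(YR)
g=np.array([.550,-.1305])
movel((g[0],g[1],.20),q,v=.15);movel((g[0],g[1],.146),v=.08)
print(get_time(),get_ft_force())
command_gripper(.48);print(get_grip_width()*88,get_time(),get_tcp_pos(),get_ft_force(),get_ft_torque())
t,e=get_tcp_pos(),get_ee_rot();im=read_camera("wrist");np.save("w2.npy",np.r_[t,e]);cv2.imwrite("pics/w2.png",im[:,:,::-1])
s=read_camera("scene")[:,:,::-1];cv2.imwrite("pics/s3.png",cv2.resize(s[140:300,180:340],None,fx=3.7,fy=3.7,interpolation=cv2.INTER_CUBIC))
E
```

```text
4.475 [ 0.32116991  0.38996239 -0.1931608 ]
42.45167216634152 5.325 [ 0.55036408 -0.13078651  0.14625741] [ 0.17415299 -2.07084971  2.37481973] [-0.49473781 -0.00696027  0.04618386]
```

View pics/w2.png

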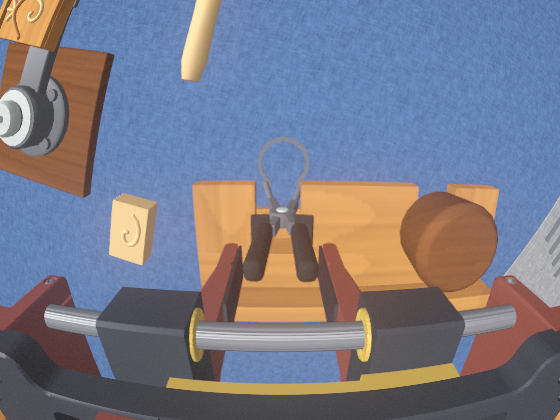

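View pics/s3.png

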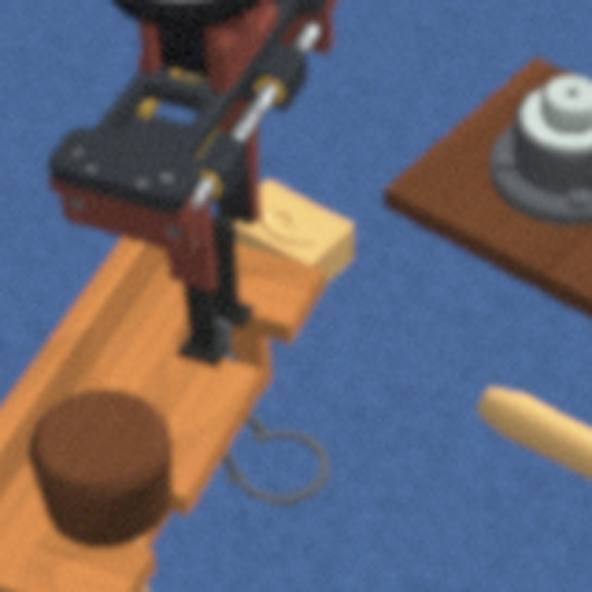

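```bash
python3 - <<'E'
from h import *
p=get_tcp_pos().copy()
p[2]+=.003;movel(p,v=.05);print(get_ft_force(),get_tcp_pos())
p[:2]-=XR*.085
print(movel(p,v=.08,until_force=12));print(get_ft_force(),get_tcp_pos(),get_time())
command_gripper(0.);print(get_grip_width()*88,get_time(),get_tcp_pos(),get_ft_force(),get_ft_torque())
t,e=get_tcp_pos(),get_ee_rot();im=read_camera("wrist");np.save("w3.npy",np.r_[t,e]);cv2.imwrite("pics/w3.png",im[:,:,::-1])
s=read_camera("scene")[:,:,::-1];cv2.imwrite("pics/s4f.png",s);cv2.imwrite("pics/s4.png",cv2.resize(s[140:300,180:340],None,fx=3.7,fy=3.7,interpolation=cv2.INTER_CUBIC))
E
```

```text
[ 0.38076264  1.09387521 -2.56226054] [ 0.54956253 -0.13032898  0.148721  ]
False
[-0.0860915  -0.18678274 -2.52015481] [ 0.63059072 -0.1045719   0.14913346] 6.8833
28.71110988385704 7.2583 [ 0.63105483 -0.10454433  0.14931963] [-0.2869268  -0.14839223 -2.45175876] [-0.03212384  0.13507263  0.02608991]
```

View pics/w3.png

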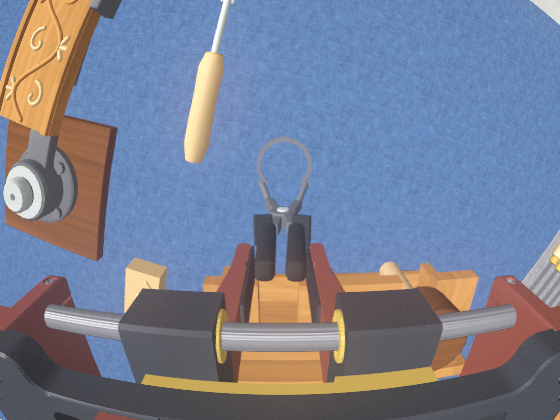

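View pics/s4.png

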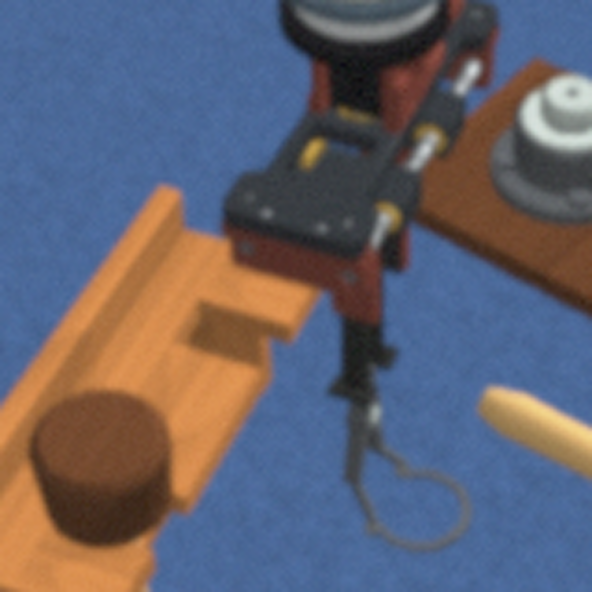

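```bash
python3 - <<'E'
from h import *
p=get_tcp_pos().copy();p[2]=.25;movel(p,v=.2)
a=np.array([.554,.1755])+XR*.033
movel((a[0],a[1],.25),v=.25);wait(.3)
print(get_time(),get_grip_width()*88,get_ft_force())
t,e=get_tcp_pos(),get_ee_rot();im=read_camera("wrist");np.save("w4.npy",np.r_[t,e]);cv2.imwrite("pics/w4f.png",im[:,:,::-1]);print(t,e)
cv2.imwrite("pics/w4.png",cv2.resize(im[110:300,190:380,::-1],None,fx=3.1,fy=3.1,interpolation=cv2.INTER_CUBIC))
s=read_camera("scene")[:,:,::-1];cv2.imwrite("pics/s5f.png",s);cv2.imwrite("pics/s5.png",cv2.resize(s[80:220,260:400],None,fx=4.2,fy=4.2,interpolation=cv2.INTER_CUBIC))
s=read_camera("top")[:,:,::-1];cv2.imwrite("pics/t5f.png",s);cv2.imwrite("pics/t5.png",cv2.resize(s[170:290,110:230],None,fx=5,fy=5,interpolation=cv2.INTER_CUBIC))
E
```

```text
9.625 28.913097179459626 [ 0.29427833  1.36645037 -2.38935632]
[0.5228618  0.16467858 0.24996656] [ 3.58604908e-05  8.08708224e-01 -5.88210003e-01  8.72214656e-06]
```

View pics/w4.png

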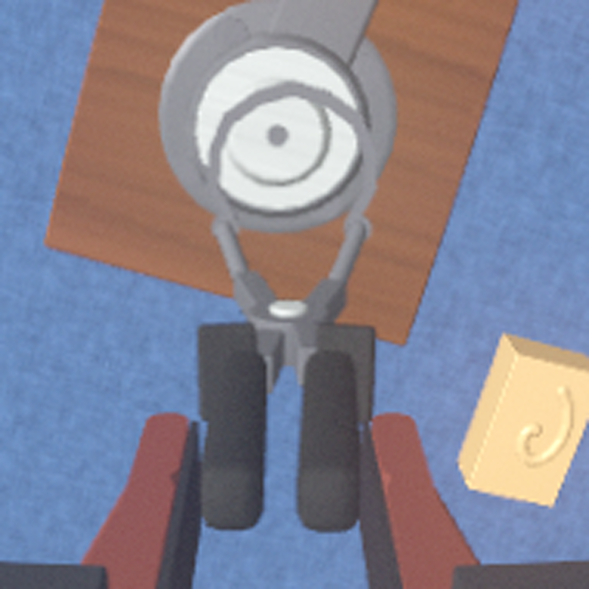

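View pics/s5.png

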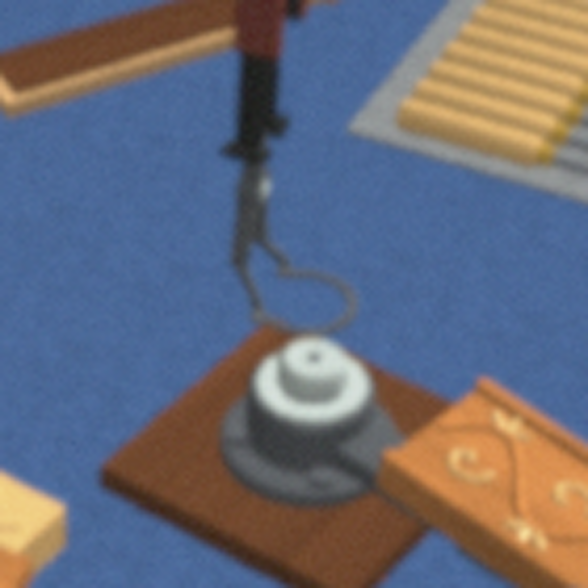

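View pics/t5.png

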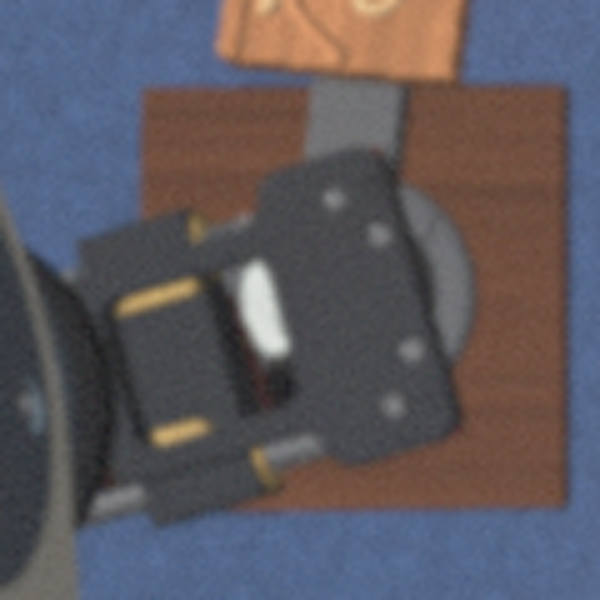

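```bash
python3 - <<'E'
from h import *
w=np.load("w4.npy");t,e=w[:3],w[3:]
Rw=R.from_quat(np.r_[e[1:],e[0]]).as_matrix()
W=lambda c:wray(190+c[0]/3.1,110+c[1]/3.1,t,e)
S=lambda c:ray("scene",260+c[0]/4.2,80+c[1]/4.2)
for n,a,b in [("tipR",(358,226),(259,313)),("tipL",(222,225),(287,269)),("pivot",(288,309),(265,187)),("axlepin",(277,135),(314,358))]:
    p,r=tri([W(a),S(b)]);print(n,p.round(4),np.round(r,4),"tool",((p-t)@Rw).round(4))
for z in (.124,.128,.132):
    o,d=W((293,172));p=o+d*(z-o[2])/d[2];print(z,p,((p-t)@Rw).round(4))
E
python3 - <<'E'
import cv2
im=cv2.imread("pics/w4f.png");cv2.imwrite("pics/w4z.png",cv2.resize(im[130:215,245:325],None,fx=7,fy=7,interpolation=cv2.INTER_CUBIC))
im=cv2.imread("pics/s5f.png");cv2.imwrite("pics/s5z.png",cv2.resize(im[95:175,305:365],None,fx=7.4,fy=7.4,interpolation=cv2.INTER_CUBIC))
E
```

```text
tipR [0.5401 0.1427 0.1297] [0.0003 0.0003] tool [ 0.0262 -0.0096  0.1203]
tipL [0.5268 0.1846 0.1273] [0.0002 0.0002] tool [-0.0177 -0.0099  0.1226]
pivot [0.5258 0.1624 0.1939] [0.0002 0.0002] tool [ 0.0031 -0.0021  0.056 ]
axlepin [0.5549 0.175  0.0854] [0.0002 0.0002] tool [ 0.     -0.0336  0.1646]
0.124 [0.54974148 0.16783234 0.124     ] [ 0.0053 -0.0266  0.126 ]
0.128 [0.55037746 0.16809881 0.128     ] [ 0.0052 -0.0272  0.122 ]
0.132 [0.55101343 0.16836528 0.132     ] [ 0.0052 -0.0279  0.118 ]
```

View pics/w4z.png

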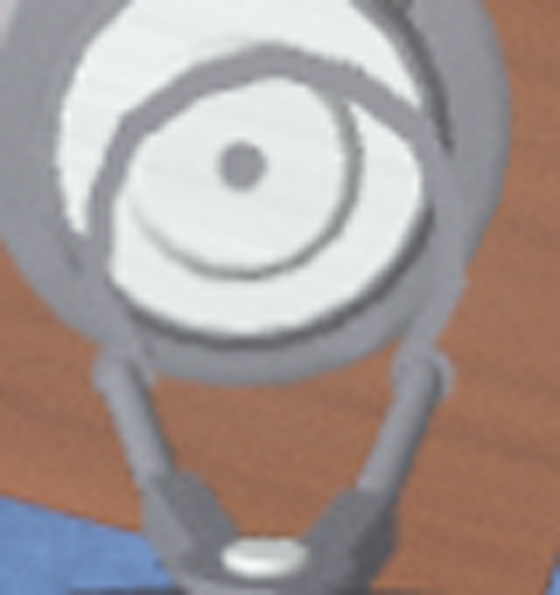

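View pics/s5z.png

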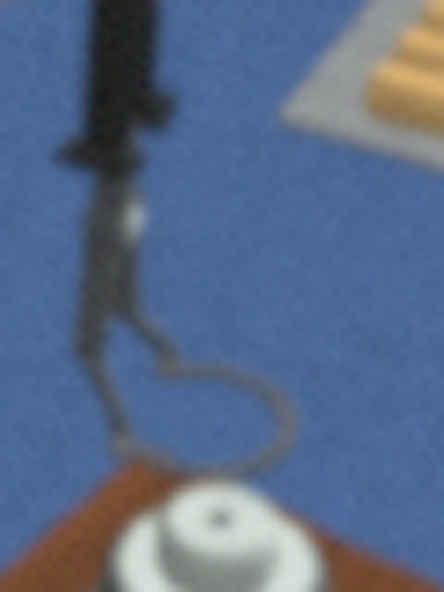

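```bash
python3 - <<'E'
from h import *
w=np.load("w4.npy");t,e=w[:3],w[3:]
Rw=R.from_quat(np.r_[e[1:],e[0]]).as_matrix()
W=lambda c:wray(245+c[0]/7,130+c[1]/7,t,e)
im=cv2.resize(cv2.imread("pics/s5f.png")[95:175,305:365],None,fx=10,fy=10,interpolation=cv2.INTER_CUBIC)
cols=[(0,0,255),(0,255,255),(255,255,255),(0,255,0),(255,0,255)]
for c,col in zip([(275,60),(115,130),(440,140),(110,290),(450,280)],cols):
    o,d=W(c)
    for z in np.arange(.116,.1401,.004):
        p=o+d*(z-o[2])/d[2];u=(proj("scene",p)[0]-[305,95])*10+5
        cv2.circle(im,tuple(int(v) for v in u),4 if abs(z-.128)<1e-4 else 2,col,-1)
        if abs(z-.128)<1e-4: print(c,((p-t)@Rw).round(4))
cv2.imwrite("pics/ep.png",im[250:750])
E
```

```text
(275, 60) [ 0.0049 -0.054   0.122 ]
(115, 130) [-0.0174 -0.0442  0.122 ]
(440, 140) [ 0.0281 -0.0428  0.122 ]
(110, 290) [-0.0184 -0.0213  0.122 ]
(450, 280) [ 0.0299 -0.0228  0.122 ]
```

View pics/ep.png

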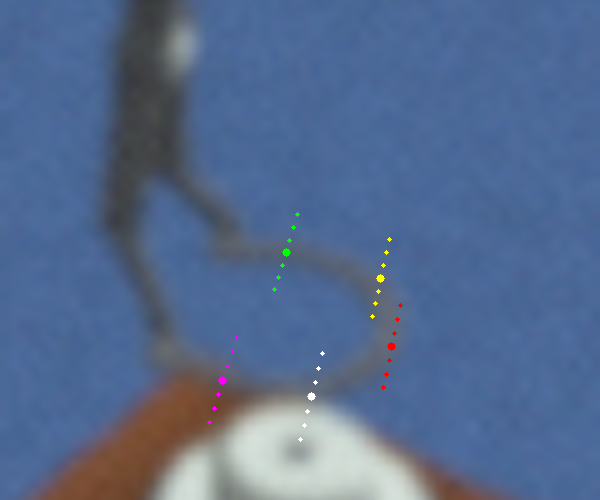

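```bash
cat >> h.py <<'E'
TH=np.radians(2.0)
Rd=np.c_[np.r_[YR,0],np.r_[XR,0],[0,0,-1.]];Rd[:,0]/=np.linalg.norm(Rd[:,0]);Rd[:,1]=np.cross(Rd[:,2],Rd[:,0])
Rn=Rd@R.from_rotvec([0,-TH,0]).as_matrix()
RC=np.array([.0052,-.030,.1237]) # ring centre underside in tool
def tcp_for(ring): return np.asarray(ring)-Rn@RC
E
python3 - <<'E'
from h import *
q=quat(Rn)
p=tcp_for([.5549,.1748,.105]);movel(p,q,v=.08)
p=tcp_for([.5549,.1748,.092]);movel(p,q,v=.05);wait(.3)
print(get_time(),get_grip_width()*88,get_ft_force())
t,e=get_tcp_pos(),get_ee_rot();im=read_camera("wrist");np.save("w5.npy",np.r_[t,e]);cv2.imwrite("pics/w5f.png",im[:,:,::-1]);print(t,p)
cv2.imwrite("pics/w5.png",cv2.resize(im[130:215,235:325,::-1],None,fx=7,fy=7,interpolation=cv2.INTER_CUBIC))
s=read_camera("scene")[:,:,::-1];cv2.imwrite("pics/s6f.png",s);cv2.imwrite("pics/s6.png",cv2.resize(s[110:190,295:375],None,fx=7.4,fy=7.4,interpolation=cv2.INTER_CUBIC))
E
```

```text
10.9 28.76173332793088 [-0.1048085   0.41744119 -2.84847811]
[0.52622886 0.16643958 0.21604547] [0.52609645 0.16636616 0.21580612]
```

View pics/w5.png

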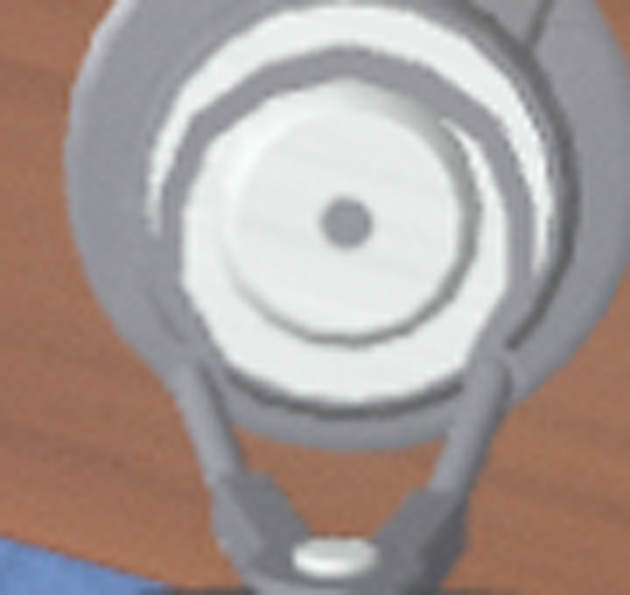

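View pics/s6.png

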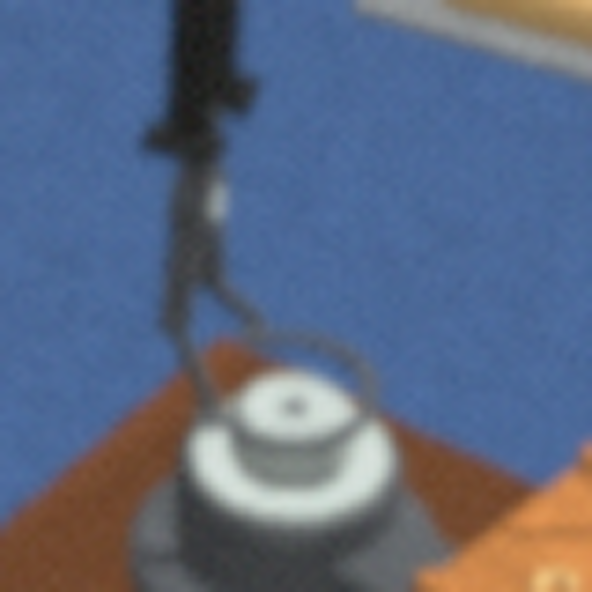

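```bash
python3 - <<'E'
from h import *
w=np.load("w5.npy");t,e=w[:3],w[3:]
def P(c,z):
    o,d=wray(235+c[0]/7,130+c[1]/7,t,e);p=o+d*(z-o[2])/d[2];return p
B=np.r_[XR,0],np.r_[YR,0]
pin=P((346,222),.085);print("pin",pin)
def loc(p): p=p-pin;return np.round([p@B[1]*1e3,p@B[0]*1e3],1) # (toolx, tooly)
for n,c in dict(top=(345,82),l=(185,240),r=(507,240),tl=(235,115),tr=(455,115),lo=(160,240),ro=(535,230),to=(345,48),ll=(205,330),rl=(485,320)).items():
    print(n,loc(P(c,.0935)))
# axle rim check: chamfer top circle 33mm
for n,c in dict(l=(232,215),r=(462,215),b=(345,330)).items(): print("rim",n,loc(P(c,.085)))
o=[]
for c in [(345,82),(185,240),(507,240),(235,115),(455,115)]:o.append(loc(P(c,.0935)))
o=np.array(o);A=np.c_[2*o,np.ones(5)];s=np.linalg.lstsq(A,(o**2).sum(1),rcond=None)[0];print("circle",s[:2],np.sqrt(s[2]+s[:2]@s[:2]))
E
```

```text
pin [0.55463968 0.17495149 0.085     ]
top [ -0.  -21.3]
l [-22.7   1.3]
r [23.  1.]
tl [-15.4 -16.6]
tr [ 15.4 -16.7]
lo [-26.2   1.3]
ro [26.9 -0.5]
to [ -0.  -26.1]
ll [-20.   14.4]
rl [20.  12.6]
rim l [-16.6  -1. ]
rim r [16.8 -1.2]
rim b [-0.1 16. ]
circle [0.1196066 0.9362439] 22.942334843168663
```

```bash
python3 - <<'E'
from h import *
q=quat(Rn)
RCn=get_tcp_pos().copy()+Rd[:,1]*(-.0006)
f0=get_ft_force();p=RCn.copy()
p[2]=get_tcp_pos()[2]-.016
h=movel(p,q,v=.03,until_force=3);print("1",h,get_tcp_pos(),get_ft_force()-f0,get_ft_torque())
if not h:
    wait(.3);f1=get_ft_force();print(f1-f0);p[2]-=.016
    h=movel(p,q,v=.01,until_force=2.5);print("2",h,get_tcp_pos(),get_ft_force()-f1,get_ft_force()-f0)
print(get_time(),get_grip_width()*88)
t,e=get_tcp_pos(),get_ee_rot();im=read_camera("wrist");np.save("w6.npy",np.r_[t,e]);cv2.imwrite("pics/w6f.png",im[:,:,::-1])
cv2.imwrite("pics/w6.png",cv2.resize(im[130:215,235:325,::-1],None,fx=7,fy=7,interpolation=cv2.INTER_CUBIC))
s=read_camera("scene")[:,:,::-1];cv2.imwrite("pics/s7f.png",s);cv2.imwrite("pics/s7.png",cv2.resize(s[110:190,295:375],None,fx=7.4,fy=7.4,interpolation=cv2.INTER_CUBIC))
E
```

```text
1 False [0.52676063 0.16661061 0.19987844] [-1.16813477 -0.2542652   0.03516049] [-0.06579114  0.12213193 -0.05911972]
[-0.23975123  1.27655417 -1.21803016]
2 True [0.52619708 0.1665786  0.19263075] [-2.06121458 -0.64138606  8.27522243] [-2.30096582  0.63516811  7.05719226]
12.825 28.737325040943283
```

View pics/w6.png

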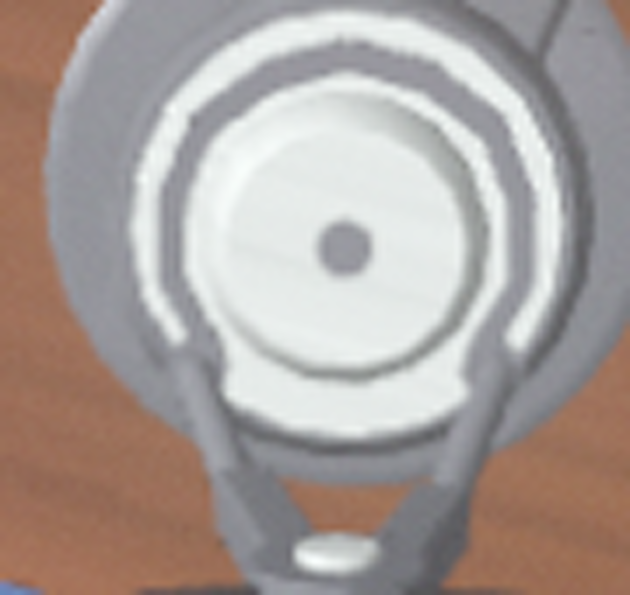

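View pics/s7.png

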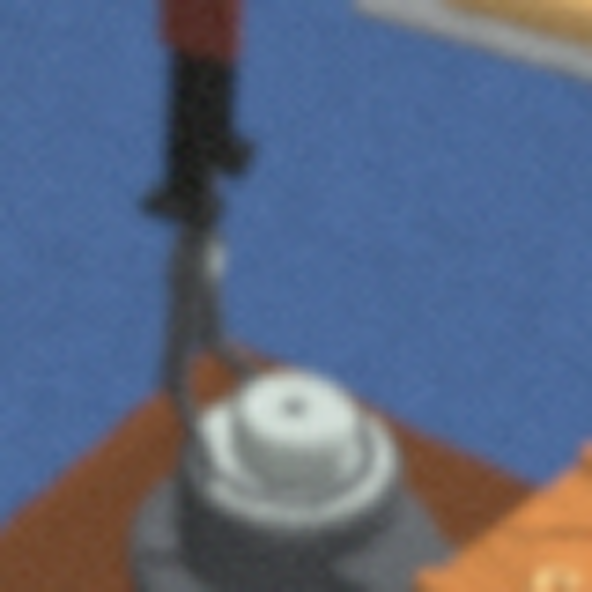

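```bash
cat >> h.py <<'E'
def avg(n=15):
    F=[];T=[]
    for i in range(n): F.append(get_ft_force());T.append(get_ft_torque());wait(.02)
    return np.mean(F,0),np.mean(T,0),get_tcp_pos()
E
python3 - <<'E'
from h import *
q=quat(Rn)
wait(.2)
F,T,t=avg();print(t,F.round(2),(Rd.T@T).round(3),T.round(3))
x0=np.array([.5265,.1665,t[2]])
for dz in (.0005,.0010,.0015,.004):
    movel(x0+[0,0,dz],q,v=.02);wait(.2);F,T,t=avg();print(dz,t.round(5),F.round(2),(Rd.T@T).round(3))
print(get_time())
E
```

```text
[0.52606356 0.16652846 0.1925491 ] [-2.    0.29  5.58] [-0.466 -0.116 -0.024] [-0.034  0.479  0.024]
0.0005 [0.52644 0.16646 0.19293] [-0.47 -0.13 -1.01] [-0.186 -0.002 -0.005]
0.001 [0.52651 0.16649 0.19353] [-0.15  0.16 -2.53] [-0.141  0.02   0.011]
0.0015 [0.52648 0.1665  0.19405] [ 0.09  0.24 -2.49] [-0.125  0.022 -0.003]
0.004 [0.52647 0.16651 0.1965 ] [-0.08 -0.3  -2.55] [-0.139  0.013 -0.002]
16.2
```

```bash
python3 - <<'E'
from h import *
q=quat(Rn)
movel((.5265,.1665,.1933),q,v=.02);wait(.3);F,T,t=avg();print(t.round(5),F.round(2),get_grip_width()*88)
t,e=get_tcp_pos(),get_ee_rot();im=read_camera("wrist");np.save("w7.npy",np.r_[t,e]);cv2.imwrite("pics/w7f.png",im[:,:,::-1])
cv2.imwrite("pics/w7.png",cv2.resize(im[130:300,200:360,::-1],None,fx=3.5,fy=3.5,interpolation=cv2.INTER_CUBIC))
cv2.imwrite("pics/w7z.png",cv2.resize(im[130:215,235:325,::-1],None,fx=7,fy=7,interpolation=cv2.INTER_CUBIC))
s=read_camera("scene")[:,:,::-1];cv2.imwrite("pics/s8f.png",s);cv2.imwrite("pics/s8.png",cv2.resize(s[110:190,295:375],None,fx=7.4,fy=7.4,interpolation=cv2.INTER_CUBIC))
print(get_time())
E
```

```text
[0.52652 0.16651 0.19332] [-0.12 -0.1  -2.93] 28.656425333245743
17.1583
```

View pics/w7.png

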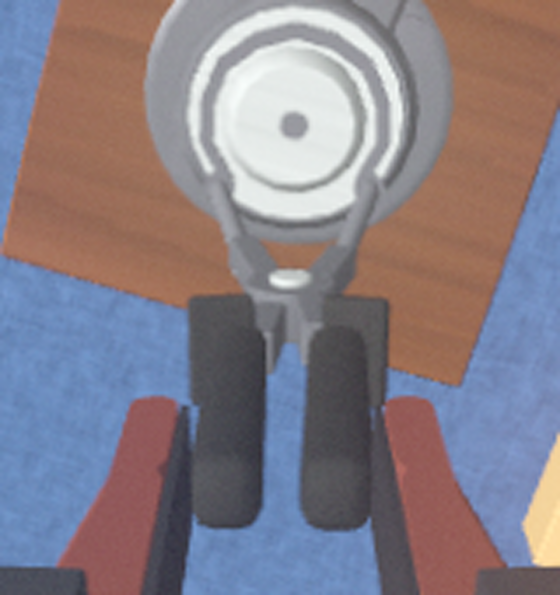

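View pics/w7z.png

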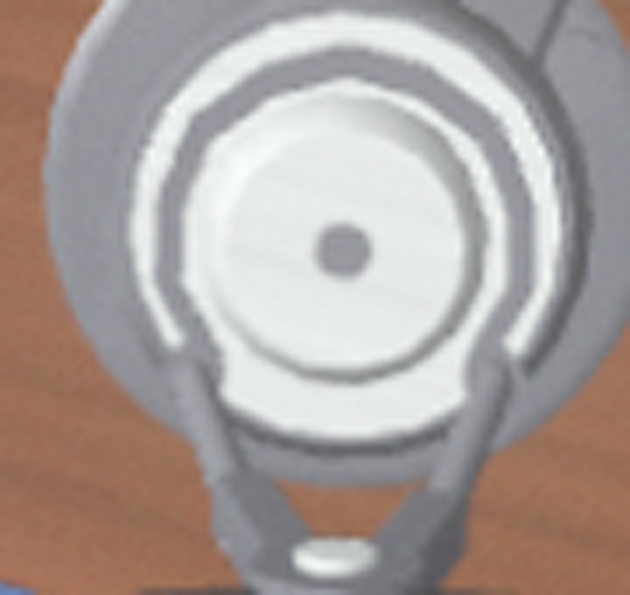

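View pics/s8.png

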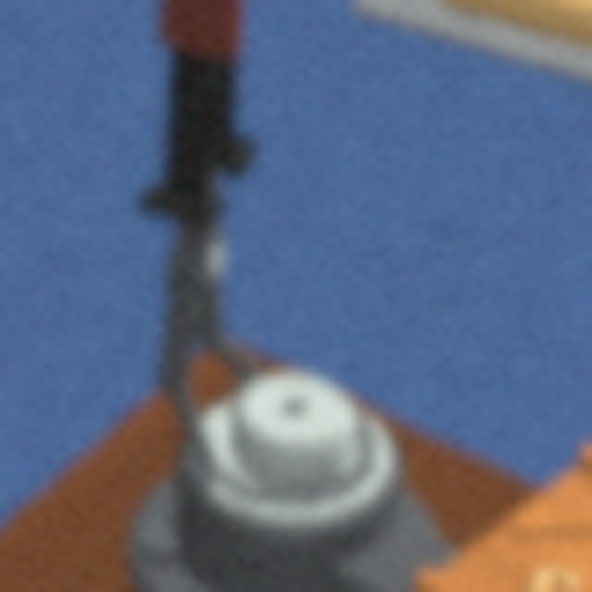

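```bash
python3 - <<'E'
from h import *
w=np.load("w7.npy");t,e=w[:3],w[3:]
def P(c,z,s=7,o=(235,130)):
    O,d=wray(o[0]+c[0]/s,o[1]+c[1]/s,t,e);p=O+d*(z-O[2])/d[2];return p
pin=P((343,250),.085);print("pin",pin)
loc=lambda p:np.round([(p-pin)@np.r_[YR,0]*1e3,(p-pin)@np.r_[XR,0]*1e3],1)
for n,c in dict(wl=(131,220),wr=(564,220),wt=(346,14),wb=(343,442)).items(): print(n,loc(P(c,.067)))
for n,c in dict(lo=(158,230),ro=(540,230),to=(346,47),li=(185,230),ri=(507,230),ti=(346,80)).items(): print(n,loc(P(c,.0693)))
print("pivot",loc(P((336,557),.137)))
for n,c in dict(tl=(228,495),tr=(336,495)).items(): print(n,loc(P(c,.232,3.5,(200,130))))
for n,c in dict(gl=(189,330),gr=(388,330)).items(): print(n,loc(P(c,.163,3.5,(200,130))))
E
```

```text
pin [0.55469274 0.17487041 0.085     ]
wl [-30.8  -1.2]
wr [31.2 -1.6]
wt [ -0.  -30.8]
wb [-0.3 31.6]
lo [-26.7  -0.1]
ro [27.6 -0.5]
to [  0.  -26.3]
li [-22.9  -0.1]
ri [22.9 -0.4]
ti [  0.  -21.6]
pivot [ 0.4 27.1]
tl [-6.9 32.8]
tr [10.  32.5]
gl [-20.5  30.6]
gr [21.8 30.1]
```

```bash
python3 - <<'E'
from h import *
q=quat(Rn)
movel((.5265,.1665,.19312),q,v=.01);wait(.4);F,T,t=avg(25);print(t.round(5),F.round(2),get_grip_width()*88,np.abs(get_qvel()).max(),get_time())
a=read_camera("top")[:,:,::-1];cv2.imwrite("pics/t9.png",a)
b=cv2.imread("pics/top0.png");d=cv2.absdiff(a,b).max(2)
for n,(x0,x1,y0,y1) in dict(gouge=(250,290,80,200),block=(240,280,258,305),mallet=(392,442,192,237)).items(): print(n,(d[y0:y1,x0:x1]>40).sum())
E
```

```text
[0.52649 0.16649 0.1931 ] [ 0.09  0.   -2.45] 28.733087562868782 0.001390036564383234 18.225
gouge 272
block 0
mallet 0
```

View pics/t9.png

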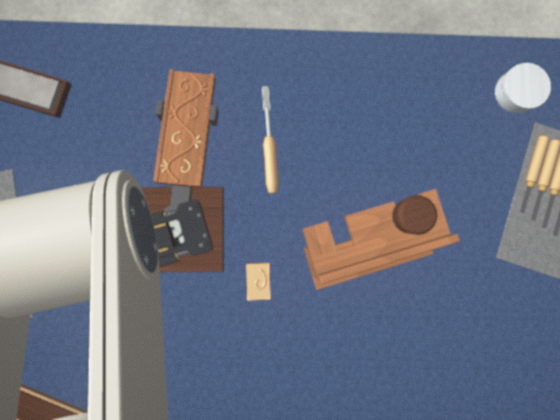

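```bash
python3 - <<'E'
from h import *
for n in ("top0","t5f","t9"):
    im=cv2.imread(f"pics/{n}.png");h=cv2.cvtColor(im,cv2.COLOR_BGR2HSV)[80:205,240:300]
    m=((h[...,0]<30)&(h[...,1]>60)).astype(np.uint8)*255
    ys,xs=np.nonzero(m);g=(h[...,1]<110)&(m==0)
    y2,x2=np.nonzero(g);print(n,xs.mean()+240,ys.mean()+80,len(xs),"blade",x2.mean()+240,y2.mean()+80,len(x2))
for n in ("w1","w3","w4f","w7f"):
    w=np.load(n[:2]+".npy");t,e=w[:3],w[3:]
    u=np.array([[.59,.015,.012],[.63,.02,.012]]);print(n,wproj(u,t,e).round(0).tolist())
for n in ("scene0","s4f","s8f"):
    im=cv2.imread(f"pics/{n}.png");h=cv2.cvtColor(im,cv2.COLOR_BGR2HSV)[235:280,300:362]
    m=(h[...,0]<30)&(h[...,1]>60);ys,xs=np.nonzero(m);print(n,xs.mean()+300,ys.mean()+235,len(xs))
E
```

```text
top0 269.12882447665055 164.45410628019323 621 blade 269.50407806583166 140.04442178852315 6866
t5f 270.8974358974359 164.66666666666669 507 blade 269.38665330087355 140.41328941715597 6983
t9 270.6595365418895 164.4723707664884 561 blade 269.35947901591896 140.23342981186687 6910
w1 [[192.0, 109.0], [197.0, 81.0]]
w3 [[165.0, 191.0], [168.0, 155.0]]
w4f [[396.0, 160.0], [402.0, 132.0]]
w7f [[417.0, 172.0], [425.0, 140.0]]
scene0 334.8095238095238 258.6683673469388 588
s4f 334.35244519392916 259.4738617200675 593
s8f 334.3939393939394 259.48989898989896 594
```

```bash
python3 - <<'E'
import cv2,numpy as np
s3=cv2.imread("pics/s3.png")
for n in ("scene0","s4f","s8f",None):
    a=s3 if n is None else cv2.resize(cv2.imread(f"pics/{n}.png")[140:300,180:340],None,fx=3.7,fy=3.7,interpolation=cv2.INTER_CUBIC)
    h=cv2.cvtColor(a,cv2.COLOR_BGR2HSV)[370:500,460:592];m=(h[...,0]<30)&(h[...,1]>60);ys,xs=np.nonzero(m);print(n,xs.mean()/3.7,ys.mean()/3.7,len(xs))
E
```

```text
scene0 21.787281992633577 14.663437550805316 4821
s4f 21.56069460123514 15.573134559621044 4884
s8f 21.56879055982195 15.579599167043112 4906
None 21.55093385171031 15.570858966854063 4894
```

```bash
python3 - <<'E'
from station import *
print(get_tcp_pos(),get_ft_force(),get_grip_width()*88,get_time());job_done()
E
```

```text
[0.52651247 0.16650102 0.19313608] [ 0.38321338 -0.00909543 -2.10629466] 29.130165386680623 18.275
the job is handed in; nothing more can be done
```

I handed the job in at 18.3 s. The pliers are still held and squeezed with full grip, and the spread ring sits around the axle at the groove. I took them by the handles, drew them 85 mm out of the slot half-squeezed, and squeezed them to the stop only once they were clear of the rack.

Last checks:
- **Centring:** the ring is within about 0.5–1 mm of the axle's centre in the wrist camera view. The bore measures about 45 mm across, against the 40 mm axle.
- **Height:** I lowered the ring until it touched the washer (about 8 N), then backed off. At the final height the force is −2.1 to −2.5 N. That is just the weight of the pliers, so the ring is not leaning on the washer and is within a few tenths of a millimetre of it.
- **Upright:** squeezing tilted the pliers about 2° in the jaws, so I tilted the tool to compensate. The tilt left over is about 0.5° or less, measured only in the wrist image.

Three readings were not as expected:
- **Grip width:** it reads about 29 mm, against the nominal 34 mm at the stop. I put this down to the firm grip and some give in the fingers.
- **Gouge:** it shows a shift of about 3 mm from the first picture. That shift was already there before I drew the pliers out, and the arm had not been near the gouge, so it seems to have settled by itself.
- **Mallet and block:** they show no movement.

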